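Register a shelf tag in the glue press and hold it pressed

TASK

Push the oak shelf tag along the plate of the hand press until it sits fully home, flush against both the rear fence and the end stop, with its brass disc under the foot. Then press the black knob down about 20 mm, so that the green band on its stem is partly swallowed by the collar, and keep it there for at least 3 seconds while the glue grabs; finish still holding the knob down, with the tag still home and the other crockery left standing where it is.

Things in the scene. Friction and masses are not known exactly. Their poses are not given: they have to be found in the camera images.
- press: Hand press fixed to the counter. Origin: on the vertical axis of knob, stem and foot, at counter level; z up, x away from the robot at yaw 0 (turned at most 0.1 rad). Its frame, mm: steel base plate x -70..42, y -50..220, top z 10, and a tab back to x 85 under the column. Grey column x 43..77, y -22..22, top z 122; arm 44 wide from it forward to x -19, z 92..116, with the stem's guide collar (32 dia, top z 122).
- rear_fence (a point): Middle of the face of the rear fence: aluminium bar 200 long, 10 high on the plate (z 10..20); the face looks to the press's -x, at press x +22.5, y -28..+172 mm.
- end_stop (a point): Middle of the face of the end stop: aluminium bar 10 high on the plate (z 10..20), looking to the press's +y, face at press y -28, x -22..+34 mm.
- tag_home (a point): Where the origin of the tag is when fully home on both stops: press frame (0, 62, 10) mm, tag axes parallel to the press's.
- tag: Loose oak shelf tag, 45 (x) x 180 (y) x 14 (z) mm, about 90 g, flat on the base plate; brass disc (30 dia, 2 high) on top, 62 mm from the middle towards its -y end. Origin: centre of its underside. Starts 22-34 mm in front of home (press -x) and 25-60 mm to the +y side of it, turned up to 0.14 rad against the press; slides easily.
- disc (a point): Centre of the top face of the brass disc on the tag.
- knob_top (a point): Centre of the flat top of the black knob (42 mm dia, 20 high; flat 38 dia). 172 mm above the counter at rest; moves down with the knob.
- plunger (a joint): Downward travel (m) of the sprung knob and stem: 0 up, 0.028 hard stop; springs back if let go. Return spring 3 N + 0.15 N/mm; the foot meets the disc at 12 mm, then its own spring adds about 0.8 N/mm: some 12 N in all at 20 mm. The green band on the stem starts to enter the collar at about 16 mm and has just vanished at 25 mm.
- foot: Rubber foot of the press on a sprung pin below the stem, 24 mm dia; origin at the centre of its underside, 38 mm above the counter at rest (the disc's top lies at 26 mm).
- teal_glass_0: Bystander: small teal tumbler, 68 dia x 84 tall mm, standing on the counter; origin at its foot. Leave alone.
- teal_glass_1: Bystander: small teal tumbler, 68 dia x 84 tall mm, standing on the counter; origin at its foot. Leave alone.
- espresso_a: Bystander: white espresso cup with green band, 63x88x51 mm, standing on the counter; origin at its foot. Leave alone.
- espresso_b: Bystander: white espresso cup with green band, 63x88x51 mm, standing on the counter; origin at its foot. Leave alone.
- pepper_mill: Bystander: dark wooden pepper mill, 58 dia x 170 tall mm, standing on the counter; origin at its foot. Leave alone.
- glass_creamer: Bystander: clear glass creamer, 80x120x113 mm, standing on the counter; origin at its foot. Leave alone.
- chased_pot: Bystander: small grey jug with handle, 80x107x81 mm, standing on the counter; origin at its foot. Leave alone.

How it is judged:
On the way, in this order (a step that is already met when the one before it is completed fails the run):
1. the tag lies home against both stops while the knob is still up (x of tag in the frame of press between -0.0025 and 0.0025 m and y of tag in the frame of press between 0.0595 and 0.0645 m and z of tag in the frame of press between 0.007 and 0.013 m and horizontal distance between disc and press below 0.005 m and angle between the y axis of tag and the y axis of press, either way round below 0.03 rad and angle between tag's own z axis and vertical below 0.03 rad and value of joint plunger below 0.005 m), for 0.2 s.
2. the knob is held 16 to 25 mm down for 2.8 s, the foot pressing on the tag, the tag still home (x of tag in the frame of press between -0.0025 and 0.0025 m and y of tag in the frame of press between 0.0595 and 0.0645 m and z of tag in the frame of press between 0.007 and 0.013 m and horizontal distance between disc and press below 0.005 m and angle between the y axis of tag and the y axis of press, either way round below 0.03 rad and angle between tag's own z axis and vertical below 0.03 rad and value of joint plunger between 0.016 and 0.025 m and contact force between foot and tag above 1.5 N and contact force between any of the fingers, the arm and plunger above 2 N), for 2.8 s.
At the end, for the whole second after the job is handed in: The robot still holds the knob 16 to 25 mm down, steady, with the foot pressing the tag by more than 1.5 N; the tag lies flat within 2.5 mm and 0.03 rad of its home against both stops, the disc's centre within 5 mm of the foot's axis (all of step 2 and velocity of joint plunger between -0.01 and 0.01 m/s); the arm keeps its last pose, push and grip.
It fails at once if a bystander is shifted by more than 20 mm or tipped (distance of any of teal_glass_0, teal_glass_1, espresso_a, espresso_b, pepper_mill, glass_creamer, chased_pot from where it was at the start of the episode above 0.02 m or angle between any of teal_glass_0, teal_glass_1, espresso_a, espresso_b, pepper_mill, glass_creamer, chased_pot's own z axis and vertical above 0.3 rad).
It also fails if it takes over 64 s, if anything falls off the work surface, if the arm or the gripper's body presses on something with over 40 N, if the wrist force passes 120 N, or if a joint passes its speed limit or range.

ROBOT

A 7-joint arm with a two-finger parallel gripper is mounted at the origin on a cart in front of the work surface, level with it; the furniture and walls round the work are solid. World frame = base frame: x ahead of the robot, y to its left, z up, the work surface at z = 0. Lengths are in m, angles in rad, forces in N, time in s.
With the tool pointing down it reaches from about 0.425 to 0.875 m from the base axis. Payload 9.9 kg.
Tool frame: the origin (TCP) lies midway between the tips of the shut fingers; the grasp point (between the pads) lies 19 mm behind it; z points along the fingers, y is the direction in which the jaws open and shut (so a half turn about z gives the same grasp; the last joint's range is limited). The gripper opens to 85 mm and grips with 20 to 120 N. Pads are 22 mm wide; open, the fingers measure 114 mm over their backs; the gripper's body (76 mm by 85 mm) begins 54 mm behind the grasp point. The pads swing forward as they close: fully open they stand 13 mm farther back than shut.
Start: joints at [-1.211, 0.576, 0.025, 1.437, -0.015, 1.129, -0.057], TCP at [0.29, 0.61, 0.231] pointing down, gripper open.
Joint ranges: [-2.76, 2.76], [-0.34, 2.15], [-1.52, 1.57], [0.19, 2.46], [-1.09, 4.23], [0.17, 1.99], [-2.82, 2.82]. Speed limits (rad/s): [2.22, 2.22, 3.01, 3.01, 3.14, 3.14, 3.14].

INTERFACE

Orientations are given as a unit quaternion [w, x, y, z].
In Python, from rig import ctrl, hand, state, vision, sign_off, finder gives the robot as it stands. Calls block until the motion is done:
- ctrl.move_to(position, orientation): joint-space move of the TCP to a pose.
- ctrl.move_l(position, ori=None, velocity=0.15, until_force=None): straight line of the TCP; ori=None keeps the orientation; velocity is the mean speed in m/s. With until_force (N) it stops when the force on the tool has changed by that much, and returns True; else False.
- ctrl.move_joints(angles): joint-space move.
- hand.move_gripper(opening, squeeze=None): finger opening in m; squeeze is the grip in N (None keeps the last); returns when the fingers have stopped.
- ctrl.hold(seconds).
- ctrl.solve_ik(position, orientation): joint angles nearest the present ones, or None.
- state(): the state.
- vision.read_camera(name): name is "scene" or "top"; returns (picture, depth): 420x560x3 uint8, red, green, blue; 420x560 float32, m along the optical axis (not along the pixel's ray), 0 where there is no reading.
- vision.calibration(name): a dict with "fx", "fy", "cx", "cy" (pixels), "R" (3x3) and "t" (3): a world point X has camera coordinates R X + t. Camera axes: x right, y down, z forward; pixel columns grow to the right and rows downward; lengths in m; the calibration is good to about 2 mm. A picture is of the moment at which its call begins. calibration takes no time and is no camera call.
A pose or a line that the arm cannot do raises ctrl.IKError and nothing moves.
- sign_off(): hands the job in, once; it reports no verdict.
Trained networks look in the newest picture that a camera, given by its name, has taken for a name from the list of things; names that differ only in an ending like _2 or _b are one class to them, and where a whole thing is asked for, a point or a joint stands for the part that bears it (a point fixed in the world has none). Each returns a list of dicts, best first, with "conf" (0 to 1); they miss things now and then, are a little off and sometimes report something else, mostly with a low value. They report only what shows in the picture. A call takes as long as a camera call.
- finder.boxes_of(camera, label): "bbox" ([centre column, centre row, width, height] in pixels, round what is visible of it).
- finder.trace(camera, label): "pixels" (420x560 bool, what is visible of it) and "bbox" ([centre column, centre row, width, height] in pixels, round what is visible of it).
- finder.pinpoint(camera, label): "position" ([column, row] in pixels: a listed point, or the origin of a listed thing).
The state is a dict: "time_s": time; "joints": joint angles; "joint_velocities": joint speeds; "tau": joint torques, N m; "tool_pos": TCP position; "eef_rot": TCP orientation; "contact_force": force on the tool from outside, world axes, zero at the start; "moment": the same for the moment, N m; "opening": finger opening in m.
Only numpy, scipy, OpenCV 4.12 (cv2) and the standard library are available. Lean on these libraries where they do the work, as an engineer would, in place of code of your own. Each camera call takes 0.05 s, during which the arm holds its last target. There are 200 camera calls.

## Working session

There is one attempt and no reset: what is moved stays moved. The work goes in short steps, each a Python script; the robot and the scene stay as the last script left them, time stands still between calls to the robot, and variables do not carry over. Pictures are saved under pics/ and viewed, about 8 in all and at most 12, crops included, and the job is handed in when it is done.

```bash
ls; mkdir -p pics; python3 - <<'E'
from rig import ctrl, hand, state, vision, sign_off, finder
import cv2,numpy as np
s=state();print(s['time_s'],s['tool_pos'],s['eef_rot'])
for n in("scene","top"):
    im,d=vision.read_camera(n);cv2.imwrite(f"pics/{n}0.png",im[:,:,::-1]);np.save(f"pics/{n}0d.npy",d)
    c=vision.calibration(n);R=np.array(c["R"]);t=np.array(c["t"])
    print(n,c['fx'],'cam at',-R.T@t,'fwd',R[2])
    for l in("knob_top","tag","disc","press","rear_fence","end_stop","tag_home"):
        for p in finder.pinpoint(n,l)[:2]:
            u,v=p["position"];z=float(d[int(v),int(u)])
            X=R.T@(np.array([(u-c['cx'])/c['fx']*z,(v-c['cy'])/c['fy']*z,z])-t)
            print(l,round(p['conf'],2),np.round([u,v],1),'depthpt',X.round(4))
E
```

```text
pics
0.0 [0.28962618 0.60919501 0.23044554] [-1.43074721e-04  2.20059019e-01  9.75486200e-01 -8.25398480e-04]
scene 471.3353198453396 cam at [-0.32505754 -0.75507629  0.95931464] fwd [ 0.57409005  0.58170974 -0.57622425]
knob_top 0.51 [256.4 185.1] depthpt [0.4958 0.1364 0.173 ]
tag 0.81 [231.3 216. ] depthpt [0.4602 0.223  0.0276]
disc 0.86 [248.9 220.9] depthpt [0.4829 0.1617 0.0285]
disc 0.7 [259. 220.] depthpt [0.4911 0.1222 0.0492]
press 0.81 [256.2 226.2] depthpt [0.4933 0.1385 0.0138]
rear_fence 0.84 [244.7 216. ] depthpt [0.4948 0.1955 0.0241]
end_stop 0.73 [265.6 228.1] depthpt [0.5004 0.1017 0.0227]
end_stop 0.72 [312.5 264. ] depthpt [ 0.4761 -0.1186  0.0273]
tag_home 0.82 [246.1 217.5] depthpt [0.4927 0.1863 0.024 ]
top 399.72207542553974 cam at [0.45520877 0.07253726 1.40158447] fwd [ 0.06548035  0.01032006 -0.99780049]
knob_top 0.45 [265.4 213.7] depthpt [0.5049 0.1312 0.1687]
knob_top 0.39 [387.  192.5] depthpt [ 0.5758 -0.2739  0.0566]
tag 0.77 [238.8 225.7] depthpt [0.4706 0.2306 0.0198]
tag 0.44 [273.6 217.1] depthpt [0.4991 0.1103 0.0103]
disc 0.76 [255.8 224.3] depthpt [0.4747 0.1715 0.0242]
disc 0.37 [333.9 221.9] depthpt [ 0.48   -0.0996  0.0051]
press 0.76 [269.3 214.9] depthpt [0.5009 0.119  0.1741]
rear_fence 0.82 [246.4 211.9] depthpt [0.5181 0.2042 0.0176]
end_stop 0.87 [275.9 212.5] depthpt [0.5148 0.102  0.0156]
end_stop 0.69 [250.  217.7] depthpt [0.4983 0.1932 0.0026]
tag_home 0.85 [248.  217.2] depthpt [0.4999 0.1996 0.009 ]
tag_home 0.26 [257.1 224.6] depthpt [0.4736 0.167  0.0243]
```

```bash
python3 - <<'E'
import cv2,numpy as np
a=cv2.imread("pics/top0.png");b=cv2.imread("pics/scene0.png")
cv2.imwrite("pics/c1.png",cv2.resize(a[150:290,170:350],None,fx=4.4,fy=4.2,interpolation=cv2.INTER_CUBIC)[:600,:800])
E
```

```text
(no output)
```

View pics/scene0.png

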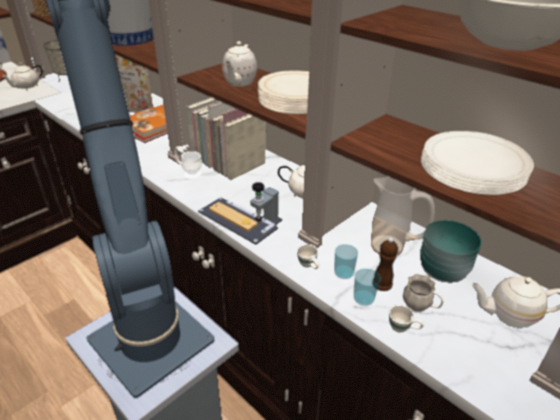

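View pics/c1.png

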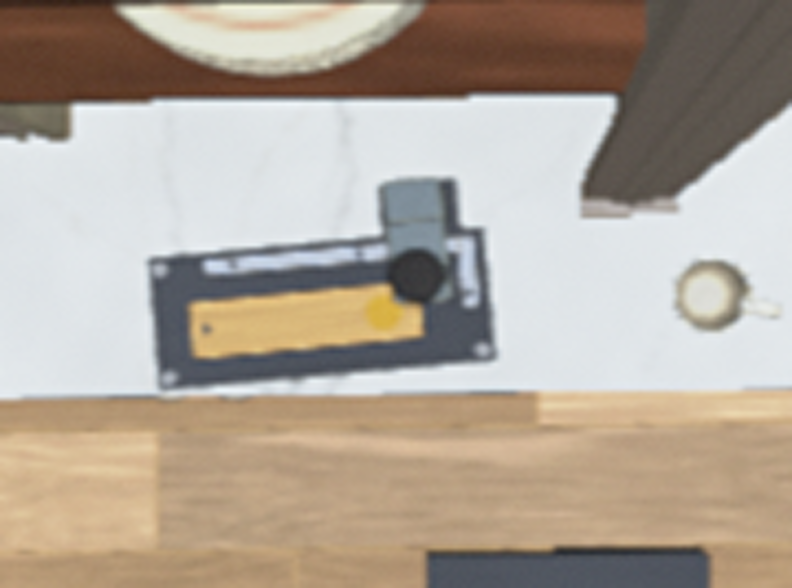

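View pics/top0.png

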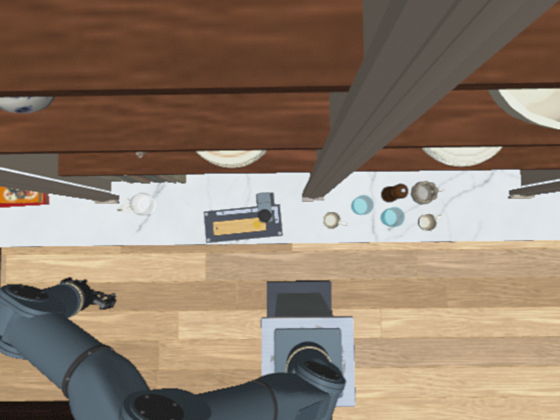

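The press sits left of centre, with the tag on the plate in front of its fence. In the top view the knob is at about (265,214) and the tag spans x 213–266, y 217–235. The bystanders are all to the right of column 320. The gripper is clear, far to the left. Next I fit the press and tag poses from the corners in the crop.

```bash
cat > h.py <<'E'
from rig import ctrl, hand, state, vision, sign_off, finder
import cv2,numpy as np
from scipy.optimize import least_squares
def pix2z(n,uv,z):
    c=vision.calibration(n);R=np.array(c["R"]);t=np.array(c["t"]);C=-R.T@t
    uv=np.atleast_2d(uv);r=np.c_[(uv[:,0]-c['cx'])/c['fx'],(uv[:,1]-c['cy'])/c['fy'],np.ones(len(uv))]@R
    return (C+r*((z-C[2])/r[:,2])[:,None])[:,:2]
def fit(P,W):
    f=lambda p:(np.c_[np.cos(p[2])*P[:,0]-np.sin(p[2])*P[:,1]+p[0],np.sin(p[2])*P[:,0]+np.cos(p[2])*P[:,1]+p[1]]-W).ravel()
    r=least_squares(f,[.5,.13,0]);return r.x,r.fun.reshape(-1,2)
E
python3 - <<'E'
from h import *
crop=lambda a:(np.array(a,float)+.5)/[4.4,4.2]-.5+[170,150]
W=pix2z("top",crop([(150,260),(485,230),(495,355),(162,388)]),.01)
p,r=fit(np.array([(42,220),(42,-50),(-70,-50),(-70,220)])/1e3,W);print('press',p,'\n',(r*1e3).round(1))
W=pix2z("top",crop([(190,302),(195,358),(424,338)]),.024)
q,r=fit(np.array([(22.5,90),(-22.5,90),(-22.5,-90)])/1e3,W);print('tag',q,'\n',(r*1e3).round(1))
print('knob',pix2z("top",crop([(416,276)]),.172))
c,s=np.cos(p[2]),np.sin(p[2]);print('tag in press',np.array([[c,s],[-s,c]])@(q[:2]-p[:2]),q[2]-p[2])
E
```

```text
press [0.50116424 0.13352144 0.08491751] 
 [[ 2.7  2.1]
 [ 4.  -0.7]
 [-4.  -3.6]
 [-2.8  2.2]]
tag [0.46992848 0.22815015 0.07657022] 
 [[-0.5 -0.3]
 [ 0.5  0.2]
 [ 0.   0.1]]
knob [[0.49982978 0.13487835]]
tag in press [-0.02309722  0.09693702] -0.008347294128432006
```

```bash
cat >> h.py <<'E'
PX=np.array([.5005,.1342]);PY=.083
def w(x,y,z): # press mm -> world m
    c,s=np.cos(PY),np.sin(PY);return [PX[0]+(c*x-s*y)/1e3,PX[1]+(s*x+c*y)/1e3,z/1e3]
def loc():
    s=state();d=np.array(s['tool_pos'][:2])-PX;c,k=np.cos(PY),np.sin(PY)
    print('t%.1f'%s['time_s'],'tcp press mm',np.round([1e3*(c*d[0]+k*d[1]),1e3*(c*d[1]-k*d[0]),1e3*s['tool_pos'][2]],1),'F',np.round(s['contact_force'],1),'op',round(s['opening'],3))
a=np.pi/2+PY/2;Q=[0,np.cos(a),np.sin(a),0]
E
python3 - <<'E'
from h import *
ctrl.move_to(w(-72,97,130),Q);loc()
ctrl.move_l(w(-72,97,30),velocity=.1);loc()
print(ctrl.move_l(w(-72,97,-8),velocity=.02,until_force=3));loc()
s=state();p=np.array(s['tool_pos']);p[2]+=.004;ctrl.move_l(p,velocity=.02);loc()
im,d=vision.read_camera("top");cv2.imwrite("pics/t1.png",cv2.resize(im[170:270,180:320,::-1],None,fx=5,fy=5))
im,d=vision.read_camera("scene");cv2.imwrite("pics/s1.png",cv2.resize(im[150:260,180:320,::-1],None,fx=5,fy=5))
E
```

```text
t2.4 tcp press mm [-71.6  98.2 130.3] F [-0.6  0.1  0.3] op 0.085
t3.5 tcp press mm [-71.7  97.2  30.4] F [ 0.1  0.8 -0.7] op 0.085
True
t5.0 tcp press mm [-72.   97.   -3.1] F [-0.3 -0.3  7.2] op 0.086
t5.3 tcp press mm [-71.9  97.1   0.9] F [ 0.4 -0.5 -0.8] op 0.085
```

View pics/s1.png

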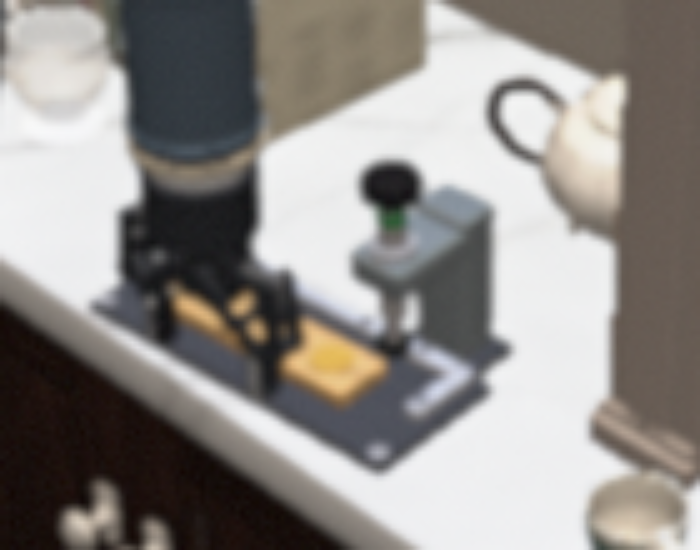

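Both fingertips are on the plate just in front of the tag, and contact came at the expected plate height. Now I push in +x.

```bash
python3 - <<'E'
from h import *
print(ctrl.move_l(w(-25,97,1),velocity=.02,until_force=5));loc()
ctrl.hold(.2);loc()
# back off, go round to +y end, shut
ctrl.move_l(w(-60,97,1),velocity=.05)
ctrl.move_l(w(-60,97,60),velocity=.12)
hand.move_gripper(0.0)
ctrl.move_l(w(0,225,60),velocity=.12)
im,d=vision.read_camera("top");cv2.imwrite("pics/t2.png",cv2.resize(im[170:270,180:320,::-1],None,fx=5,fy=5))
loc()
E
```

```text
True
t7.1 tcp press mm [-34.9  96.8   0.6] F [ 0.7  0.  -0.1] op 0.085
t7.3 tcp press mm [-35.   96.7   0.4] F [ 0.7 -0.1 -0.9] op 0.085
t10.8 tcp press mm [-1.000e-01  2.241e+02  6.010e+01] F [ 0.2 -0.5 -0.5] op -0.0
```

View pics/t2.png

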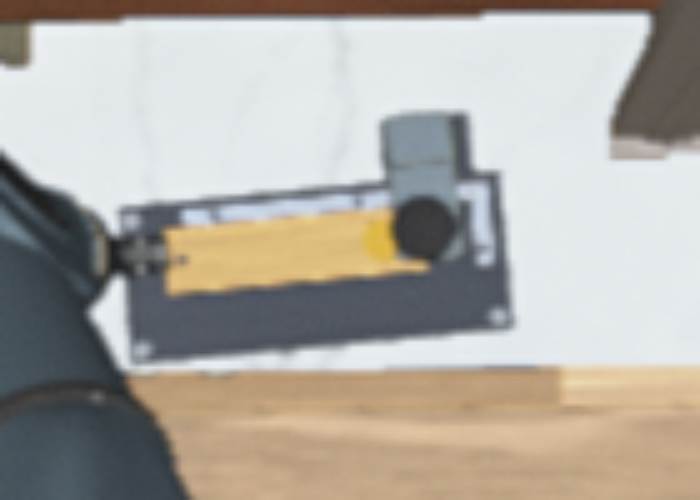

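```bash
python3 - <<'E'
from h import *
ctrl.move_l(w(0,224,15),velocity=.1)
print(ctrl.move_l(w(0,145,15),velocity=.02,until_force=5));loc()
ctrl.hold(.2);loc()
im,d=vision.read_camera("top");cv2.imwrite("pics/t3.png",cv2.resize(im[170:270,180:320,::-1],None,fx=5,fy=5))
E
```

```text
True
t14.0 tcp press mm [-1.000e-01  1.659e+02  1.490e+01] F [-0.4  1.9  0.7] op -0.0
t14.2 tcp press mm [  0.  165.8  14.8] F [1.  2.8 3. ] op 0.0
```

View pics/t3.png

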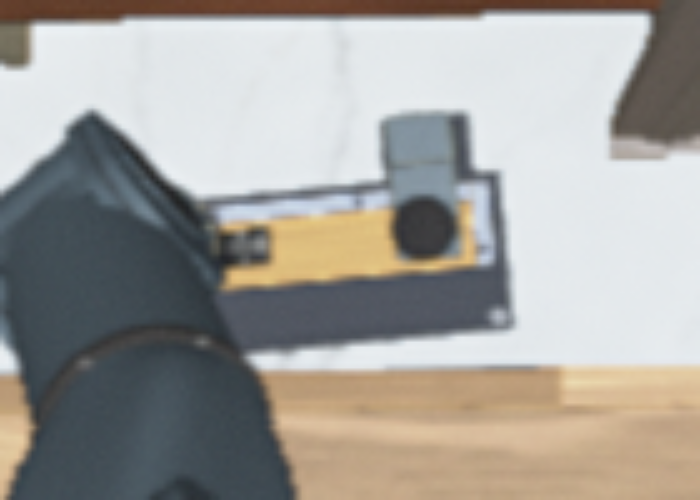

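The tag has reached the end stop. Stopping at y=165.8 agrees with a finger half-thickness of about 13 mm. I'll re-seat it against the fence with two fingers, then give the end one more nudge.

```bash
python3 - <<'E'
from h import *
ctrl.move_l(w(0,180,15),velocity=.05)
ctrl.move_l(w(0,190,60),velocity=.12)
ctrl.move_l(w(-62,88,60),velocity=.15)
hand.move_gripper(0.085)
ctrl.move_l(w(-62,88,1),velocity=.1)
print(ctrl.move_l(w(-28,88,1),velocity=.02,until_force=8));loc()
ctrl.hold(.2);loc()
ctrl.move_l(w(-62,88,1),velocity=.06)
ctrl.move_l(w(-62,88,60),velocity=.12)
hand.move_gripper(0.0)
ctrl.move_l(w(0,190,60),velocity=.15)
ctrl.move_l(w(0,180,15),velocity=.1)
print(ctrl.move_l(w(0,155,15),velocity=.015,until_force=8));loc()
ctrl.hold(.2);loc()
ctrl.move_l(w(0,180,15),velocity=.05)
ctrl.move_l(w(-20,220,140),velocity=.15);loc()
for n in("top","scene"):
    im,d=vision.read_camera(n);cv2.imwrite(f"pics/{n}4.png",im[:,:,::-1])
a=cv2.imread("pics/top4.png")[180:260,190:310];b=cv2.imread("pics/scene4.png")[170:250,180:300]
cv2.imwrite("pics/c4.png",np.hstack([cv2.resize(i,(400,267),interpolation=cv2.INTER_CUBIC) for i in(a,b)]))
E
```

```text
True
t19.0 tcp press mm [-34.9  87.8   0.6] F [-1.   0.9 -0.5] op 0.085
t19.2 tcp press mm [-35.1  87.7   0.4] F [ 0.1 -0.8  0.3] op 0.085
True
t23.8 tcp press mm [-1.000e-01  1.659e+02  1.490e+01] F [0.3 2.3 0.9] op -0.0
t24.0 tcp press mm [ -0.  165.8  14.8] F [0.6 2.7 2.6] op 0.0
t25.4 tcp press mm [-20.2 219.3 139.3] F [0.2 0.1 0.6] op -0.0
```

View pics/c4.png

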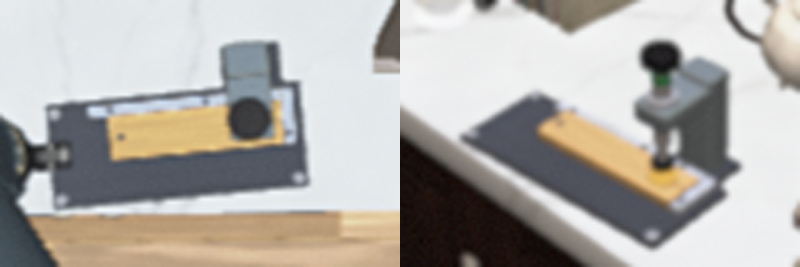

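Both stop positions repeated within 0.1 mm, and the disc is under the foot. The knob is still up. I'll check the tag's yaw and gap numerically by comparing the tag's front edge with the fence's rear and the plate's front edge.

```bash
python3 - <<'E'
from h import *
im=cv2.imread("pics/top4.png").astype(float)
def edge(ch,c0,c1,r_of,sgn,z,name):
    pts=[]
    for c in range(c0,c1):
        r0=int(r_of(c));col=im[r0-5:r0+6,c]@ch
        g=np.diff(col)*sgn;g=np.clip(g,0,None);k=g.argmax();sl=slice(max(k-1,0),k+2)
        pts.append((c,r0-5+(g[sl]*np.arange(len(g))[sl]).sum()/g[sl].sum()+.5))
    W=pix2z("top",np.array(pts),z);s,i=np.polyfit(W[:,1],W[:,0],1);e=W[:,0]-s*W[:,1]-i
    p=np.array([np.mean(W[:,0]),W[:,1].mean()])-PX
    print(name,'yaw',round(-np.arctan(s),4),'press x mm',round(1e3*(np.cos(PY)*p[0]+np.sin(PY)*p[1]),1),'rms',round(e.std()*1e3,2))
S=400/120
pt=lambda x,y:(190+x/S,180+y/S)
def ln(a,b):
    (x1,y1),(x2,y2)=pt(*a),pt(*b);return lambda c:y1+(y2-y1)*(c-x1)/(x2-x1)
lum=np.array([1,1,1])/3;red=np.array([-.5,0,1]) # BGR
edge(red,226,270,ln((112,160),(285,142)),-1,.024,'tag front')
edge(lum,210,280,ln((58,210),(305,184)),1,.01,'plate front')
edge(lum,218,256,ln((88,107),(220,92)),1,.02,'fence back top')
E
```

```text
tag front yaw 0.0798 press x mm -23.5 rms 0.47
plate front yaw 0.0823 press x mm -68.8 rms 0.35
fence back top yaw 0.0909 press x mm 33.8 rms 1.16
```

Tag yaw matches the plate within 0.003 rad, so it is home. Now I press the knob.

```bash
python3 - <<'E'
from h import *
p=w(-20,219,210);ctrl.move_l(p,velocity=.15)
ctrl.move_l(w(0,0,210),velocity=.15);ctrl.move_l(w(0,0,182),velocity=.08)
print(ctrl.move_l(w(0,0,164),velocity=.015,until_force=2));loc()
ctrl.move_l(w(0,0,152),velocity=.02);loc()
for _ in range(4): ctrl.hold(.8);loc()
for n in("top","scene"):
    im,d=vision.read_camera(n);cv2.imwrite(f"pics/{n}5.png",im[:,:,::-1])
a=cv2.imread("pics/top5.png")[180:260,190:310];b=cv2.imread("pics/scene5.png")[170:250,180:300]
cv2.imwrite("pics/c5.png",np.hstack([cv2.resize(i,(400,267),interpolation=cv2.INTER_CUBIC) for i in(a,b)]))
E
```

```text
True
t29.1 tcp press mm [ -0.   -0.  168.4] F [ 1.  -0.6  2.6] op 0.0
t30.1 tcp press mm [  0.    0.  152.4] F [-2.2 -1.2 11.2] op -0.0
t30.9 tcp press mm [  0.    0.  152.4] F [-1.9 -0.9 10.7] op 0.0
t31.7 tcp press mm [ -0.    0.  152.4] F [-1.1 -0.4 10.8] op 0.0
t32.5 tcp press mm [ -0.   -0.  152.4] F [-0.4  0.2 11.9] op -0.0
t33.3 tcp press mm [  0.    0.  152.4] F [-1.7 -0.1 11.1] op 0.0
```

View pics/c5.png

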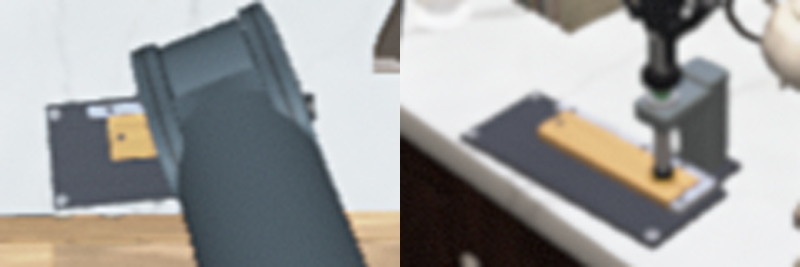

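The knob is pressed about 19.6 mm with roughly 11 N, which matches the spring data. Only a sliver of green shows, the foot is on the disc, and the tag hasn't moved. I'll hold a little longer and hand in.

```bash
python3 - <<'E'
from h import *
ctrl.hold(1.0);loc();sign_off();loc()
E
```

```text
t34.4 tcp press mm [ -0.   -0.  152.4] F [-1.9 -0.8 12. ] op -0.0
the job is handed in; nothing more can be done
the job is handed in; nothing more can be done
```

The tag is home against both stops, and I handed the job in at about 34 s with the gripper still holding the knob down. The hand-in reports no verdict, so the checks below are my own measurements.

**What I did:** I pushed the tag against the rear fence with the two open fingers, then against the end stop with the shut fingers. I repeated both pushes to seat it, then pressed the knob with the shut fingers.

**Checks on the tag:**
- **Stop positions:** both pushes stopped within 0.1 mm of where they had the first time.
- **Yaw:** the tag's front edge was within 0.003 rad of the plate's front edge.
- **Disc:** the picture showed it under the foot.

**Checks on the knob:**
- **Travel and force:** the gripper sat at 152.4 mm, about 19.6 mm down, pushing with 11–12 N. That agrees with the spring data.
- **Hold:** it was steady for more than 4 s before hand-in, with the green band partly swallowed.

**Disagreements:**
- The tag-front to plate-front distance came out about 2 mm short (45.3 mm against 47.5 mm). I put this down to pixel blur in the picture.
- The fence's back edge gave a yaw about 0.009 rad more than the plate's, from a noisier fit.
- I didn't re-measure the bystanders afterwards, but the arm never went near them.

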